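# Load a toy locomotive body into the drilling jig and hold it home

## Robot

A 6-joint arm with a two-finger parallel gripper is mounted at the origin on the work surface. World frame = base frame: x ahead of the robot, y to its left, z up, the work surface at z = 0. Lengths are in mm, angles in degrees, forces in N, time in s.
With the tool pointing down it reaches from about 300 to 850 mm from the base axis. Payload 4.2 kg.
Tool frame: the origin (TCP) lies midway between the tips of the shut fingers; the grasp point (between the pads) lies 19 mm behind it; z points along the fingers, y is the line along which they close (so a half turn about z gives the same grasp; the last joint's range is limited). The gripper opens to 91 mm and grips with 3 to 60 N. Pads are 32 mm wide; open, the fingers measure 118 mm over their backs; the gripper's body (76 mm by 178 mm) begins 60 mm behind the grasp point.
Start: joints at [74.427, 18.312, 89.639, -0, 72.044, -1.146], TCP at [143.261, 556.884, 213.976] pointing down, gripper open.
Joint ranges: [-177.97, 177.97], [-48.28, 115.42], [12.27, 149.76], [-77.06, 257.06], [2.81, 150.46], [-146.56, 146.56]. Speed limits (degrees/s): [147.25, 147.25, 180, 180, 180, 180].

## Interface

Orientations are given as [roll, pitch, yaw] about the fixed x, y, z axes, in that order (R = Rz(yaw) Ry(pitch) Rx(roll)).
In Python, from workcell import env gives the robot as it stands.
- The arm moves only by the shell command python3 -m jog 'ROWS' [FORCE]. ROWS is a JSON object of lists of equal length, an entry for each row: "jaw": the finger opening in mm, from 0 to 91.2; "slide": the shift along the tool's x, y, z in units of 30 mm (1.0 is 30 mm), a list of three; "spin": the turn about the tool's z in units of 8 degrees (1.0 is 8 degrees). In form: {"jaw": [jaw, ...], "slide": [[dx, dy, dz], ...], "spin": [spin, ...]}. A call has 1 to 10 rows; each row shifts and turns the commanded pose from where the row before left it, along the tool's axes as they then stand; what a row does not reach is not made up. A row lasts 1/10 s, in which the tool goes at most 50 mm and 8.59 degrees, less where a joint would pass 70% of its speed; a pose out of reach is approached as far as the arm can. A call is refused whole if a number of a shift passes 1 or a number of a turn 1, either way. A call with a gripper value outside its range is refused whole. The fingers move at their own pace and stop on an object; FORCE is the grip in N (left out, the last holds). Time passes only in rows, so rows that do not move let the fingers close. It gives the time, the measured TCP pose, the force, the opening and the grip force at its end, in the units of the state.
- env.state(): the state, without advancing time (a new reading comes with each control period).
- env.grab_frame(name): name is "scene" or "top"; returns the picture (400x640x3 uint8, red, green, blue); there is no depth.
- env.camera_model(name): a dict with "fx", "fy", "cx", "cy" (pixels), "D" ([k1, k2, p1, p2, k3] as OpenCV has them; the pictures are not rectified), "camera_from_world" (4x4, takes a point from world to camera coordinates). Camera axes: x right, y up, looking along -z (the intrinsics and any distortion apply to the point x, -y, -z); pixel columns grow to the right and rows downward; lengths in mm; the calibration is good to about 2 mm. A picture is of the moment at which its call begins. camera_model takes no time and is no camera call.
- env.job_done(): hands the job in; it is judged then, once.
The state is a dict: "time_s": time; "qpos": joint angles; "qvel": joint speeds; "effort": joint torques, N m; "ee_pos": TCP position; "ee_rot": TCP orientation; "force": force on the tool from outside, world axes, zero at the start; "torque": the same for the moment, N m; "gripper_width": finger opening in mm; "gripper_force": force on a finger pad.
Only numpy, scipy, OpenCV 4.12 (cv2) and the standard library are available. Lean on these libraries where they do the work, as an engineer would, in place of code of your own. Each camera call takes 0.05 s, during which the arm holds its last target. There are 200 camera calls.

## Task

Get the wooden toy locomotive body ready for drilling in the jig on the bench. First wind the hand crank counter-clockwise (seen from above) all the way to its end, so that the steel bolt is drawn fully out of the channel; then push the locomotive along the channel against the sprung plunger until its nose sits flat against the steel stop block, and keep pressing it there with a steady, moderate push: finish while still holding it home, do not let go (the spring would throw it back). Leave the bolt drawn and the other things on the bench where they are.

Things in the scene. Friction and masses are not known exactly. Their poses are not given: they have to be found in the camera images.
- jig: Fixed jig, plywood plate, top at z 12 mm (channel floor). Origin on the bench; x along the channel to the stop, y from channel to gearbox. Plate x -125..140, y -55..160 mm. Channel on y = 0 between fences 12 mm thick, tops at z 27 mm, inner faces y +-22, x -110..100 mm. Grey gearbox 70 x 64 mm at x 50, y 105, top z 54 mm, crank on it. Position and yaw vary.
- stop: Dark steel stop block at the channel's end, part of the jig: 30 mm along the channel, 64 mm wide, 55 mm high. Origin in the middle of the lower edge of the face that looks down the channel (jig x 100, y 0, z 12 mm); axes as the jig's. This face is the hard stop.
- plunger (a joint): Sprung steel plunger, 14 mm thick, sticking out of the stop's face towards the locomotive, on the centre line, 30 mm over the channel floor. Value = m pushed in: 0 = free (25 mm out), 0.025 = flush with the stop face. Pushes back with 3 N at 0, rising evenly to 9 N at 0.025, so holding a part on the stop takes about 12 to 18 N.
- loco: Loose wooden toy locomotive, 0.15 kg, upright in the channel, nose to the stop. 90 mm long (x), 40 wide; front 50 mm is 40 high with a chimney 16 wide, 14 high; rear 40 mm is the cab, 70 high, flat rear face. Origin: centre of underside; x to the nose. Push the rear face or pinch the cab above the fences. Start along the channel varies; at home the origin is 45 mm before the stop face.
- crank (a joint): Hand crank on the gearbox, upright axis. Value in rad: 0 = bolt fully in, grows counter-clockwise from above to its end stop at 14.137 (2.25 turns), bolt fully drawn. In the jig's frame the knob lies in direction (cos value, sin value) from the axis. Stays where left; takes about 1.5 N at the knob. Starts between 0 and 4.5.
- crank_axis (a point): Point on the crank's axis (jig x 50, y 105 mm) at the middle height of its knob, 84 mm over the bench.
- knob_mid (a point): Middle of the crank's upright black knob: 20 mm across, 40 mm high (64 to 104 mm over the bench), 40 mm from the crank's axis; it spins freely on its pin, so it can be pinched from above and led round without turning the hand. The crank arm under it has its top at 63 mm.
- bolt_tip (a point): End (centre) of the round steel bolt, 14 mm thick, that slides across the channel along the jig's y at jig x 50 mm, 40 mm over the bench. Moves 1.98 mm per rad of crank: tip at jig y -4 mm when fully in (blocks the locomotive), +24 mm when fully drawn (clear).
- tape: Cardboard tape roll lying flat, 84 mm across, 25 mm high; bystander. Origin: centre of its underside.
- jar: Glass jar, 56 mm across, 70 mm high; bystander. Origin: centre of its underside.
- wheel: Small wooden wheel lying on the jig's plate, 36 mm across, 12 mm thick; bystander. Origin: centre of its underside.
- glue: White glue bottle, 48 mm across, 100 mm high; bystander. Origin: centre of its underside.
- pumpkin: Small orange pumpkin, 164 mm across, 130 mm high; bystander. Origin: centre of its underside.
- hammer: Hammer lying on the bench, handle towards its -x; bystander.
- mug: Blue mug, 76 mm across, 90 mm high; bystander. Origin: centre of its underside.
Mind the look-alikes: they are no part of the job. Leave any green look-alike of the loco alone.

How it is judged:
By the outcome, as a careful person would: the job done as asked, in the order asked, and still so for the second after the job is handed in, while the arm keeps its last pose, push and grip.
It also fails if it takes over 67 s, if anything falls off the work surface, if the arm or the gripper's body presses on something with over 40 N, if the wrist force passes 120 N, or if a joint passes its speed limit or range.

## Working session

There is one attempt and no reset: what is moved stays moved. The work goes in short steps, Python scripts to look and compute and a shell command to move; the robot and the scene stay as the last step left them, time stands still between calls to the robot, and variables do not carry over. Pictures are saved under pics/ and viewed, at most 10 in all, crops included, and the job is handed in when it is done.

```bash
ls; mkdir -p pics
python3 - <<'E'
from workcell import env
import cv2
for n in("scene","top"):
    cv2.imwrite(f"pics/{n}0.png",env.grab_frame(n)[:,:,::-1]); m=env.camera_model(n);print({k:m[k] for k in m})
print(env.state())
E
```

```text
pics
{'fx': 462.67981983648485, 'fy': 462.67981983648485, 'cx': 317.60741214898934, 'cy': 196.66729688929567, 'D': array([0.00245994, 0.        , 0.        , 0.        , 0.        ]), 'camera_from_world': array([[-8.68411275e-01,  4.95784663e-01, -7.70880165e-03,
         5.04379665e+02],
       [-2.97678184e-01, -5.08850579e-01,  8.07749210e-01,
         1.10254627e+02],
       [ 3.96547041e-01,  7.03753264e-01,  5.89475859e-01,
        -1.91996105e+03],
       [ 0.00000000e+00,  0.00000000e+00,  0.00000000e+00,
         1.00000000e+00]])}
{'fx': 378.4829406327121, 'fy': 378.4829406327121, 'cx': 313.9465021365468, 'cy': 199.7178515872415, 'D': array([0.01711084, 0.        , 0.        , 0.        , 0.        ]), 'camera_from_world': array([[ 1.11297175e-02, -9.99909807e-01,  7.51711756e-03,
        -6.02916455e+00],
       [ 9.95521763e-01,  1.17860074e-02,  9.37950445e-02,
        -5.98826650e+02],
       [-9.38751816e-02,  6.43954178e-03,  9.95563148e-01,
        -1.09349349e+03],
       [ 0.00000000e+00,  0.00000000e+00,  0.00000000e+00,
         1.00000000e+00]])}
{'time_s': 0.1, 'qpos': array([ 7.44268835e+01,  1.83496441e+01,  8.96999204e+01,  9.10580902e-04,
        7.20454748e+01, -1.14597496e+00]), 'qvel': array([ 0.02406836, -0.03794007, -0.11813014,  0.09364931, -0.05878221,
        0.09942787]), 'effort': array([ 7.51499720e-04, -4.13334167e+01, -2.32508683e+01,  7.28847762e-02,
        4.21332358e-02, -4.53568259e-05]), 'ee_pos': array([143.13106456, 556.42265017, 213.18425037]), 'ee_rot': array([-1.79904997e+02, -2.76635435e-03,  1.65572575e+02]), 'force': array([-0.13126881, -0.2257476 , -0.27605215]), 'torque': array([-0.01577166, -0.00889661,  0.04241013]), 'gripper_force': 0.0, 'gripper_width': 91.04308298855936}
```

View pics/scene0.png

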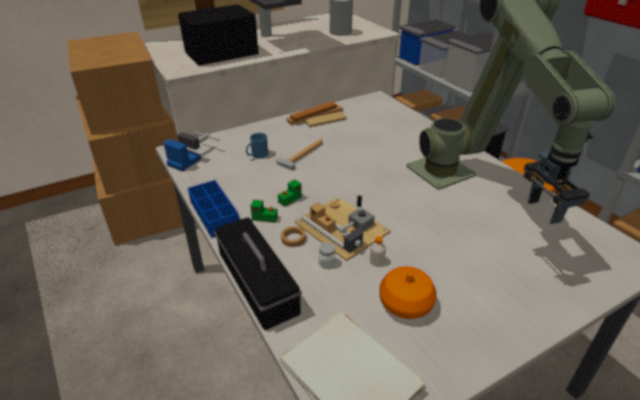

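View pics/top0.png

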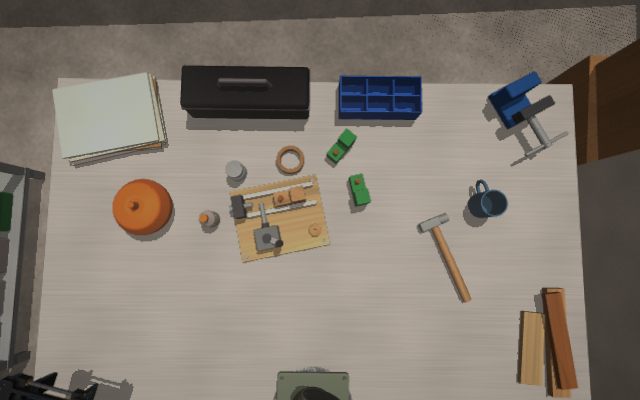

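The top view shows the jig around pixel (280,215), with the stop on the left at (238,207), the gearbox at (267,237), the knob at about (277,242) and the loco at (290,198). I'll zoom in on it.

Run:
```python
import cv2
a=cv2.imread("pics/top0.png")[165:270,215:345]
b=cv2.imread("pics/scene0.png")[185:265,280:400]
cv2.imwrite("pics/c1.png",cv2.resize(a,(780,600) and None,fx=5.7,fy=5.7,interpolation=2))
cv2.imwrite("pics/c2.png",cv2.resize(b,None,fx=6.5,fy=6.5,interpolation=2))
```

```text
(no output)
```

View pics/c1.png

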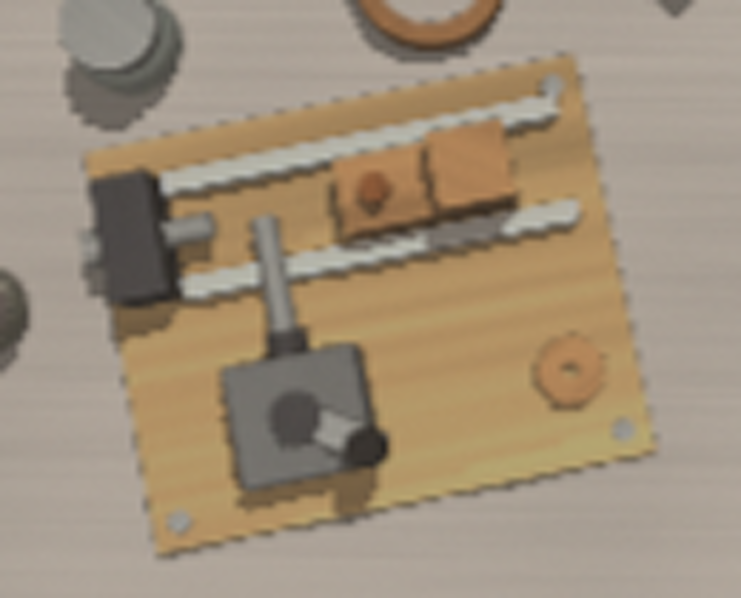

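View pics/c2.png

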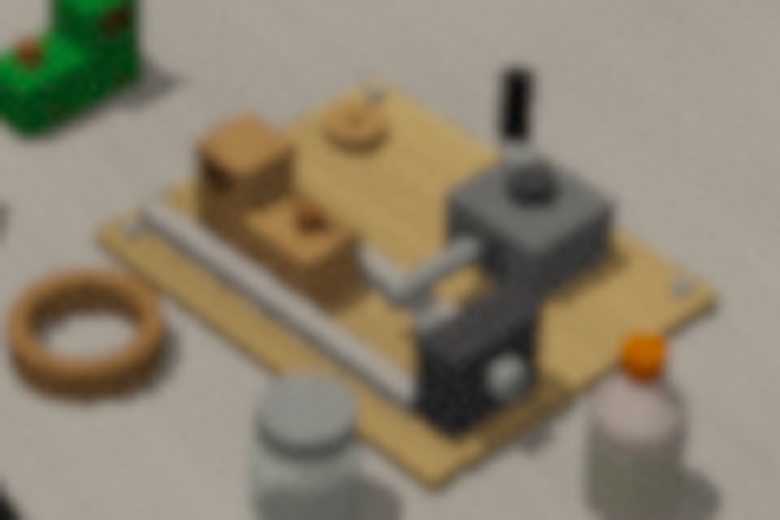

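The crops show the plate corners at (85,152), (575,55), (655,452) and (160,553) in c1. The knob top is near (365,444), and the cab top spans (425–515, 122–210). Next I'll work out the jig pose from these.

```bash
cat > h.py <<'E'
import numpy as np, cv2
from workcell import env
def ray(n,px,z):
    m=env.camera_model(n);K=np.array([[m["fx"],0,m["cx"]],[0,m["fy"],m["cy"]],[0,0,1]])
    u=cv2.undistortPoints(np.array(px,float).reshape(-1,1,2),K,m["D"]).reshape(-1,2)
    T=m["camera_from_world"];R=T[:3,:3];c=-R.T@T[:3,3]
    d=np.c_[u[:,0],-u[:,1],-np.ones(len(u))]@R
    return c+d*((z-c[2])/d[:,2])[:,None]
def fit(J,W):
    J=np.array(J,float);jm=J.mean(0);wm=W.mean(0);A=(J-jm);B=(W-wm)
    th=np.arctan2((A[:,0]*B[:,1]-A[:,1]*B[:,0]).sum(),(A*B).sum())
    R=np.array([[np.cos(th),-np.sin(th)],[np.sin(th),np.cos(th)]])
    return R,wm-R@jm,np.degrees(th),B-A@R.T
E
python3 - <<'E'
from h import *
J=[(140,-55),(-125,-55),(-125,160),(140,160)]
s=lambda p:np.array(p,float)/5.7+[215,165]
s2=lambda p:np.array(p,float)/6.5+[280,185]
W=ray("top",s([(85,152),(575,55),(655,452),(160,553)]),12)[:,:2]
R,t,th,r=fit(J,W);print("top",t,th,r.round(1))
W2=ray("scene",s2([(435,485),(97,235),(380,80),(715,297)]),12)[:,:2]
R2,t2,th2,r2=fit(J,W2);print("scene",t2,th2,r2.round(1))
for nm,p,z in [("knob",[(366,443)],104),("cab",[(425,137),(503,122),(515,192),(435,213)],82),("hub",[(296,418)],65)]:
    w=ray("top",s(p),z)[:,:2];print(nm,w.round(1),((w-t)@R).round(1),((w.mean(0)-t)@R).round(1))
w=ray("scene",s2([(517,72)]),104)[:,:2];print("knob2",w,(w-t2)@R2)
print("axis",R@[50,105]+t)
E
```

```text
top [597.71172033 105.90232004] 102.06348627769057 [[-0.5 -0.8]
 [-1.   0.6]
 [ 0.4  1.6]
 [ 1.1 -1.4]]
scene [601.0944823  118.49733676] 101.7888336152441 [[-1.8 -1.2]
 [-2.1  1.8]
 [ 0.1  2. ]
 [ 3.8 -2.7]]
knob [[472.7  94.9]] [[ 15.3 124.6]] [ 15.3 124.6]
cab [[623.3  70.5]
 [631.3  31.9]
 [596.4  25.5]
 [585.5  64.9]] [[-40.  -17.6]
 [-79.4 -17.3]
 [-78.4  18.1]
 [-37.6  20.5]] [-58.8   0.9]
hub [[483.9 133.1]] [[ 50.4 105.6]] [ 50.4 105.6]
knob2 [[471.20578601 102.09556393]] [[ 10.48113207 130.49995191]]
axis [484.58070501 132.85363491]
```

```bash
python3 -m jog '{"jaw":[60,60,60,60,60,60,60,60,60,60],"slide":[[0,0,0],[0,0,0],[0,0,0],[0,0,0],[-0.43,-1,0],[-0.43,-1,0],[-0.43,-1,0],[-0.43,-1,0],[-0.43,-1,0],[-0.43,-1,0]],"spin":[-0.85,-0.85,-0.85,-0.75,0,0,0,0,0,0]}'
python3 -m jog '{"jaw":[60,60,60,60,60,60,60,60,60,60],"slide":[[-0.43,-1,0],[-0.43,-1,0],[-0.43,-1,0],[-0.43,-1,0],[-0.43,-1,0],[-0.43,-1,0],[-0.43,-1,0],[-0.43,-1,0],[-0.43,-1,0],[0,0,0]],"spin":[0,0,0,0,0,0,0,0,0,0]}'
```

```text
time_s: 1.1
ee_pos: [256.7, 395.5, 213.6]
ee_rot: [-180.0, -0.0, -168.0]
force: [-0.3, 0.5, 0.2]
gripper_width: 59.9
gripper_force: 0.0
time_s: 2.1
ee_pos: [427.4, 154.4, 213.6]
ee_rot: [-179.9, 0.0, -168.3]
force: [-0.1, 0.1, -0.1]
gripper_width: 60.1
gripper_force: 0.0
```

```bash
python3 -m jog '{"jaw":[60,60,60,60,60],"slide":[[-0.35,-0.75,0.8],[-0.35,-0.75,0.8],[-0.36,-0.75,0.8],[0,0,0],[0,0,0]],"spin":[0,0,0,0,0]}'
python3 - <<'E'
from h import *
o=[]
for n in("scene","top"):
    f=env.grab_frame(n)[:,:,::-1];cv2.imwrite(f"pics/{n}1.png",f)
    a=f[150:250,300:420] if n=="scene" else f[180:280,220:340]
    o.append(cv2.resize(a,None,fx=3.3,fy=3.3,interpolation=2))
    m=env.camera_model(n);T=m["camera_from_world"];s=env.state()
    for p in [s["ee_pos"],[472.7,94.9,104]]:
        q=T[:3,:3]@p+T[:3,3];u=np.array([m["fx"]*q[0]/-q[2]+m["cx"],m["fy"]*-q[1]/-q[2]+m["cy"]])
        print(n,u, (u-([300,150] if n=="scene" else [220,180]))*3.3)
print(s["ee_pos"],s["ee_rot"],s["qpos"])
cv2.imwrite("pics/c3.png",np.hstack(o))
E
```

```text
time_s: 2.6
ee_pos: [470.4, 97.9, 141.6]
ee_rot: [180.0, -0.1, -168.1]
force: [-0.9, 0.6, 0.2]
gripper_width: 60.4
gripper_force: 0.0
scene [359.5322723  186.37919307] [196.45649861 120.05133714]
scene [358.01778761 195.150963  ] [191.45869911 148.9981779 ]
top [276.62442735 243.62641976] [186.86061027 209.96718521]
top [279.20819768 242.6915097 ] [195.38705236 206.881982  ]
[470.9610288   98.40233471 142.7969628 ] [ 1.79968746e+02  7.08680646e-02 -1.67982410e+02] [ 1.04087629e+01  1.33802568e+01  1.07820559e+02  3.88797517e-02
  5.87292276e+01 -9.16290080e+01]
```

View pics/c3.png

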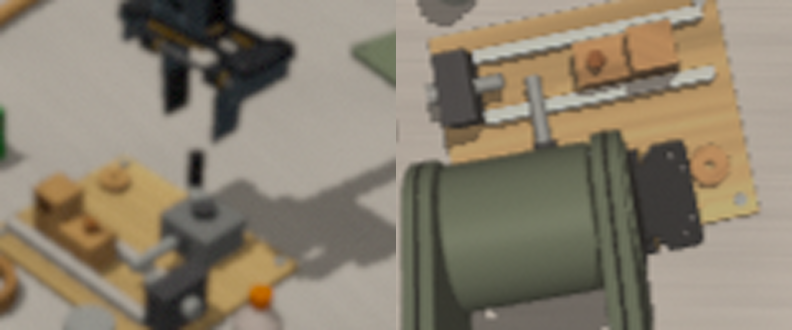

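```bash
python3 -m jog '{"jaw":[38,38,38,38,38,38],"slide":[[-0.05,-0.12,0],[0,0,0.55],[0,0,0.55],[0,0,0.55],[0,0,0.5],[0,0,0]],"spin":[0,0,0,0,0,0]}' 20
python3 -m jog '{"jaw":[10,10,10,10,10],"slide":[[0,0,0],[0,0,0],[0,0,0],[0,0,0],[0,0,0]],"spin":[0,0,0,0,0]}' 20
python3 - <<'E'
from h import *
s=env.state();J=[(140,-55),(-125,-55),(-125,160),(140,160)]
p=s["ee_pos"][:2]-np.array([484.6,132.9]);print(s["ee_pos"],p,np.hypot(*p),(np.degrees(np.arctan2(p[1],p[0]))-102.06)%360)
E
```

```text
time_s: 3.3
ee_pos: [472.0, 94.5, 76.6]
ee_rot: [180.0, -0.2, -168.0]
force: [-0.3, -0.8, -0.0]
gripper_width: 38.1
gripper_force: 0.0
time_s: 3.8
ee_pos: [474.2, 95.2, 78.4]
ee_rot: [179.9, 0.2, -168.1]
force: [-0.4, 4.9, 2.6]
gripper_width: 19.4
gripper_force: 20.0
[474.17195922  95.15666163  78.41643436] [-10.42804078 -37.74333837] 39.15742107971756 152.49514978436412
```

Run:
```python
import numpy as np
a=np.radians(151+22*np.arange(31));d=np.c_[np.diff(np.sin(a)),np.diff(np.cos(a))]*40/30
for k in range(3): print([[round(x,2) for x in r]+[0] for r in d[10*k:10*k+10].tolist()])
```

```text
[[-0.48, -0.16, 0], [-0.51, 0.04, 0], [-0.46, 0.22, 0], [-0.34, 0.38, 0], [-0.17, 0.48, 0], [0.02, 0.51, 0], [0.21, 0.46, 0], [0.37, 0.35, 0], [0.47, 0.19, 0], [0.51, -0.0, 0]]
[[0.47, -0.19, 0], [0.37, -0.35, 0], [0.21, -0.46, 0], [0.02, -0.51, 0], [-0.17, -0.48, 0], [-0.34, -0.38, 0], [-0.46, -0.22, 0], [-0.51, -0.04, 0], [-0.48, 0.16, 0], [-0.39, 0.33, 0]]
[[-0.24, 0.45, 0], [-0.05, 0.51, 0], [0.14, 0.49, 0], [0.31, 0.4, 0], [0.44, 0.25, 0], [0.5, 0.07, 0], [0.49, -0.12, 0], [0.41, -0.3, 0], [0.27, -0.43, 0], [0.09, -0.5, 0]]
```

```bash
python3 -m jog '{"jaw":[10,10,10,10,10,10],"slide":[[-0.48,-0.16,0],[-0.51,0.04,0],[-0.46,0.22,0],[-0.34,0.38,0],[-0.17,0.48,0],[0,0,0]],"spin":[0,0,0,0,0,0]}'
cat >> h.py <<'E'
def ang(c=(484.6,132.9)):
    s=env.state();p=s["ee_pos"][:2]-np.array(c)
    print(s["time_s"],s["ee_pos"].round(1),s["force"].round(1),np.hypot(*p).round(1),((np.degrees(np.arctan2(p[1],p[0]))-102.06)%360).round(1))
E
python3 -c "from h import *;ang()"
```

```text
time_s: 4.4
ee_pos: [522.5, 135.4, 78.3]
ee_rot: [180.0, -0.3, -167.9]
force: [-6.6, 1.2, 9.3]
gripper_width: 19.6
gripper_force: 20.0
4.4 [522.5 135.4  78.3] [-6.6  1.2  9.3] 38.0 261.7
```

```bash
python3 -m jog '{"jaw":[10,10,10,10,10,10],"slide":[[0.05,0.51,-0.04],[0.21,0.46,-0.04],[0.37,0.35,0],[0.47,0.19,0],[0.51,0,0],[0,0,0]],"spin":[0,0,0,0,0,0]}'
python3 -c "from h import *;ang()"
```

```text
time_s: 5.0
ee_pos: [463.8, 169.7, 78.9]
ee_rot: [179.9, -0.4, -168.0]
force: [-4.2, 6.1, -7.7]
gripper_width: 19.0
gripper_force: 20.0
5.0 [463.8 169.7  78.9] [-4.2  6.1 -7.7] 42.3 17.4
```

```bash
python3 -m jog '{"jaw":[10,10,10,10,10,10],"slide":[[0.47,-0.19,0],[0.37,-0.35,0],[0.21,-0.46,0],[0.02,-0.51,0],[-0.17,-0.48,0],[0,0,0]],"spin":[0,0,0,0,0,0]}'
python3 -c "from h import *;ang()"
```

```text
time_s: 5.6
ee_pos: [456.2, 104.0, 79.0]
ee_rot: [180.0, 0.2, -168.2]
force: [4.8, 4.1, -17.5]
gripper_width: 19.3
gripper_force: 20.0
5.6 [456.2 104.   79. ] [  4.8   4.1 -17.5] 40.5 123.4
```

```bash
python3 -m jog '{"jaw":[10,10,10,10,10,10],"slide":[[-0.34,-0.38,0.05],[-0.46,-0.22,0],[-0.51,-0.04,0],[-0.48,0.16,0],[-0.39,0.33,0],[0,0,0]],"spin":[0,0,0,0,0,0]}'
python3 -c "from h import *;ang()"
```

```text
time_s: 6.2
ee_pos: [517.4, 115.1, 78.5]
ee_rot: [179.9, -0.3, -168.1]
force: [-5.9, 4.4, 1.3]
gripper_width: 19.3
gripper_force: 20.0
6.2 [517.4 115.1  78.5] [-5.9  4.4  1.3] 37.4 229.5
```

```bash
python3 -m jog '{"jaw":[10,10,10,10,10,10],"slide":[[-0.24,0.45,0],[-0.05,0.51,0],[0.14,0.49,0],[0.31,0.4,0],[0.44,0.25,0],[0,0,0]],"spin":[0,0,0,0,0,0]}'
python3 -c "from h import *;ang()"
```

```text
time_s: 6.8
ee_pos: [486.7, 174.0, 78.8]
ee_rot: [179.8, 0.1, -168.0]
force: [-0.3, 6.2, -3.0]
gripper_width: 19.6
gripper_force: 20.0
6.8 [486.7 174.   78.8] [-0.3  6.2 -3. ] 41.2 345.1
```

```bash
python3 -m jog '{"jaw":[10,10,10,10,10],"slide":[[0.5,0.07,0],[0.49,-0.12,0],[0.41,-0.3,0],[0.27,-0.43,0],[0,0,0]],"spin":[0,0,0,0,0]}'
python3 -c "from h import *;ang((482.7,134))"
python3 -m jog '{"jaw":[10,10,10],"slide":[[0.09,-0.42,0],[0,0,0],[0,0,0]],"spin":[0,0,0]}'
python3 -c "from h import *;ang((482.7,134))"
```

```text
time_s: 7.3
ee_pos: [442.4, 137.5, 78.6]
ee_rot: [-180.0, -0.1, -168.1]
force: [-3.6, -1.7, 1.8]
gripper_width: 19.5
gripper_force: 20.0
7.3 [442.4 137.5  78.6] [-3.6 -1.7  1.8] 40.4 73.0
time_s: 7.6
ee_pos: [443.2, 126.0, 78.6]
ee_rot: [179.9, -0.1, -168.1]
force: [-4.3, 2.2, 3.4]
gripper_width: 19.6
gripper_force: 20.0
7.6 [443.2 126.   78.6] [-4.3  2.2  3.4] 40.3 89.4
```

```bash
for i in 1 2; do python3 -m jog '{"jaw":[10,10,10],"slide":[[0,-0.1,0],[0,0,0],[0,0,0]],"spin":[0,0,0]}' >/dev/null
python3 -c "from h import *;ang((482.7,134))";done
```

```text
7.9 [443.4 125.6  78.6] [-6.9 11.7  2.7] 40.2 90.0
8.2 [443.4 125.1  78.6] [-9.1 20.7  2. ] 40.3 90.7
```

```bash
python3 -m jog '{"jaw":[19,42,42,42,42,42,42,42,42],"slide":[[0,0.15,0],[0,0,0],[0,0,0],[0,0,0],[0,0,-0.8],[0,0,-0.8],[0,0,-0.9],[0,0,-0.9],[0,0,0]],"spin":[0,0,0,0,0,0,0,0,0]}'
python3 - <<'E'
from h import *
R,t,th,r=fit([(140,-55),(-125,-55),(-125,160),(140,160)],ray("top",np.array([(85,152),(575,55),(655,452),(160,553)])/5.7+[215,165],12)[:,:2])
s=env.state()["ee_pos"][:2];g=R@[-106,0.5]+t;d=R.T@(g-s);print(g,"slide x,y",d[1]/30,d[0]/30)
E
```

```text
time_s: 9.1
ee_pos: [447.3, 124.5, 183.9]
ee_rot: [180.0, 0.5, -168.1]
force: [0.4, -0.2, -0.3]
gripper_width: 42.0
gripper_force: 0.0
[619.37627379   2.13866011] slide x,y -4.755926251106487 -5.1872081257949825
```

```bash
python3 -m jog '{"jaw":[0,0,0,0,0,0,0,0],"slide":[[-0.8,-0.86,0],[-0.8,-0.86,0],[-0.8,-0.87,0],[-0.8,-0.87,0],[-0.8,-0.87,0],[-0.76,-0.86,0],[0,0,0],[0,0,0]],"spin":[0,0,0,0,0,0,0,0]}' 20
python3 - <<'E'
from h import *
o=[]
for n in("scene","top"):
    f=env.grab_frame(n)[:,:,::-1];cv2.imwrite(f"pics/{n}2.png",f)
    a=f[150:270,280:400] if n=="scene" else f[165:285,215:335]
    o.append(cv2.resize(a,None,fx=3.3,fy=3.3,interpolation=2))
cv2.imwrite("pics/c4.png",np.hstack(o))
E
```

```text
time_s: 9.9
ee_pos: [616.1, 0.9, 178.7]
ee_rot: [179.9, -0.1, -168.1]
force: [-0.2, 0.1, 0.2]
gripper_width: 0.5
gripper_force: 0.0
```

View pics/c4.png

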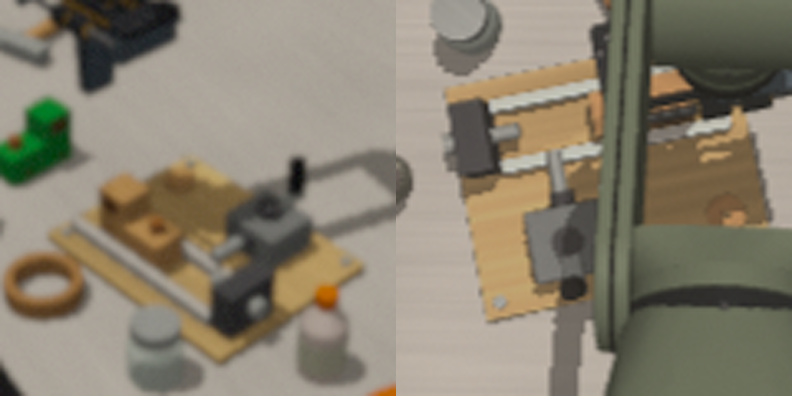

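The bolt is drawn: its tip is at the fence line at (553,155) in the top crop. The crank is at its end with the knob at (572,288), and the loco hasn't moved. Now I'll come down behind the cab.

```bash
python3 -m jog '{"jaw":[0,0,0,0,0,0,0,0],"slide":[[-0.12,0,0.8],[0,0,0.8],[0,0,0.8],[0,0,0.8],[0,0,0.7],[0,0,0.7],[0,0,0],[0,0,0]],"spin":[0,0,0,0,0,0,0,0]}'
cat >> h.py <<'E'
def jp():
    R,t,th,r=fit([(140,-55),(-125,-55),(-125,160),(140,160)],ray("top",np.array([(85,152),(575,55),(655,452),(160,553)])/5.7+[215,165],12)[:,:2])
    s=env.state();print(s["time_s"],"jig",(R.T@(s["ee_pos"][:2]-t)).round(1),"z",s["ee_pos"][2].round(1),"Fjig",(R.T@s["force"][:2]).round(1),s["force"][2].round(1))
E
python3 -c "from h import *;jp()"
```

```text
time_s: 10.8
ee_pos: [619.6, 2.9, 42.8]
ee_rot: [180.0, -0.0, -168.0]
force: [0.4, -1.1, -0.2]
gripper_width: 0.4
gripper_force: 0.0
10.8 jig [-1.053e+02  1.000e-01] z 42.8 Fjig [-1.2 -0.1] -0.2
```

```bash
python3 -m jog '{"jaw":[0,0,0,0,0,0,0,0,0,0],"slide":[[0,0,0.26],[0,0.2,0],[0,0.2,0],[0,0.2,0],[0,0.2,0],[0,0.2,0],[0,0.2,0],[0,0.2,0],[0,0.2,0],[0,0,0]],"spin":[0,0,0,0,0,0,0,0,0,0]}'
python3 -c "from h import *;jp()"
python3 -m jog '{"jaw":[0,0,0,0,0,0,0],"slide":[[0,0.15,0],[0,0.15,0],[0,0.15,0],[0,0.15,0],[0,0.15,0],[0,0,0],[0,0,0]],"spin":[0,0,0,0,0,0,0]}'
python3 -c "from h import *;jp()"
```

```text
time_s: 11.8
ee_pos: [609.6, 50.3, 34.4]
ee_rot: [180.0, -0.0, -168.0]
force: [-0.1, -0.1, -0.7]
gripper_width: 0.3
gripper_force: 0.0
11.8 jig [-56.8  -0. ] z 34.4 Fjig [-0.   0.1] -0.7
time_s: 12.5
ee_pos: [605.3, 71.6, 34.5]
ee_rot: [180.0, -0.0, -168.0]
force: [-0.0, 0.4, -0.7]
gripper_width: 0.7
gripper_force: 0.0
12.5 jig [-35.1  -0.2] z 34.5 Fjig [ 0.4 -0.1] -0.7
```

```bash
for i in 1 2 3; do python3 -m jog '{"jaw":[0,0,0,0,0],"slide":[[0,0.1,0],[0,0.1,0],[0,0.1,0],[0,0,0],[0,0,0]],"spin":[0,0,0,0,0]}' >/dev/null
python3 -c "from h import *;jp()";done
```

```text
13.0 jig [-26.2  -0.3] z 34.6 Fjig [ 0.4 -0.3] -0.3
13.5 jig [-17.7  -0.4] z 34.7 Fjig [-3.9  0.7] 1.6
14.0 jig [-9.3 -0.5] z 34.8 Fjig [-7.1  0.7] 1.8
```

```bash
for i in 1 2 3; do python3 -m jog '{"jaw":[0,0,0,0],"slide":[[0,0.07,0],[0,0.07,0],[0,0,0],[0,0,0]],"spin":[0,0,0,0]}' >/dev/null
python3 -c "from h import *;jp()";done
```

```text
14.4 jig [-5.4 -0.5] z 34.9 Fjig [-7.6 -0.1] 3.1
14.8 jig [-1.5 -0.6] z 35.0 Fjig [-9.3  0.2] 2.4
15.2 jig [-0.2 -0.8] z 35.6 Fjig [-17.8   0.6] 6.4
```

```bash
python3 -m jog '{"jaw":[0,0,0,0],"slide":[[0,-0.03,0],[0,0,0],[0,0,0],[0,0,0]],"spin":[0,0,0,0]}' >/dev/null
python3 - <<'E'
from h import *
jp();o=[]
for n in("scene","top"):
    f=env.grab_frame(n)[:,:,::-1];cv2.imwrite(f"pics/{n}3.png",f)
    a=f[170:270,280:400] if n=="scene" else f[165:265,215:335]
    o.append(cv2.resize(a,None,fx=3.3,fy=3.3,interpolation=2))
jp();cv2.imwrite("pics/c5.png",np.hstack(o))
E
```

```text
15.6 jig [-0.2 -0.7] z 35.4 Fjig [-14.9   0.4] 4.6
15.7 jig [-0.2 -0.8] z 35.4 Fjig [-14.3   1.6] 4.3
```

View pics/c5.png

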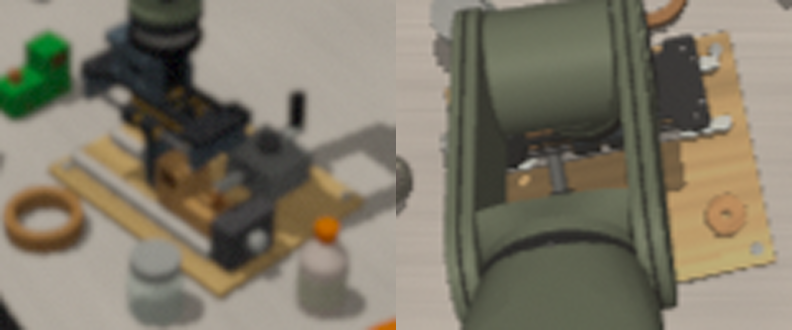

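The loco's nose is against the stop. Backing the command off about 1 mm changed the force but not the position, so the contact is hard, and the push is steady at about 14.5 N. The crank and the bystanders are where they were.

```bash
python3 -c "
from workcell import env
print(env.job_done())"
```

```text
the job is handed in; nothing more can be done
None
```

I wound the crank to its end stop so the bolt is fully drawn, then pushed the locomotive home; the job is handed in with the arm still pressing it against the stop block at about 14.5 N (no verdict was returned).

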